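# Lock a flanged sleeve in the measuring fixture with the L-slot plunger clamp

### The arm

A 6-joint arm with a two-finger parallel gripper is mounted at the origin on a cart in front of the work surface, level with it; the furniture and walls round the work are solid. World frame = base frame: x ahead of the robot, y to its left, z up, the work surface at z = 0. Lengths are in mm, angles in rad, forces in N, time in s.
With the tool pointing down it reaches from about 300 to 775 mm from the base axis. Payload 14.6 kg.
Tool frame: the origin (TCP) lies midway between the tips of the shut fingers; the grasp point (between the pads) lies 19 mm behind it (manip.grip_point_offset is the distance from the TCP to the grasp point, in mm); z points along the fingers, y is the direction in which the jaws open and shut (so a half turn about z gives the same grasp; the last joint's range is limited). The gripper opens to 85 mm and grips with 20 to 120 N. Pads are 22 mm wide; open, the fingers measure 114 mm over their backs; the gripper's body (76 mm by 85 mm) begins 54 mm behind the grasp point. The pads swing forward as they close: fully open they stand 13 mm farther back than shut.
Start: joints at [1.282, 0.3, 1.521, -0, 1.321, -0.067], TCP at [120.99, 536.517, 231.281] pointing down, gripper open.
Joint ranges: [-3.03, 3.03], [-0.79, 2.21], [0.23, 2.52], [-1.04, 4.18], [0, 3.07], [-2.55, 2.55]. Speed limits (rad/s): [2.22, 2.22, 2.57, 3.14, 3.14, 3.14].

### API

Orientations are given as a 3x3 rotation matrix whose columns are the frame's x, y, z axes.
In Python, from station import manip, imaging, finder gives the robot as it stands.
- The arm moves only by the tool play_rows, never from a script. Its argument "deltas" is one flat list of numbers, 7 for each row, row after row: the shift along the tool's x, y, z in mm, then the turn, a rotation vector about the tool's x, y, z in rad, then the closure in counts, from 0 (fully open) to 255 (shut). A call has 1 to 5 rows; each row is the pose to reach, as a shift and turn from the pose commanded when the call began, along the tool's axes at that moment; what a row does not reach only later rows make up. A row lasts 1/10 s, in which the tool goes at most 50 mm and 8.59 degrees, less where a joint would pass 70% of its speed; a pose out of reach is approached as far as the arm can. A call with a gripper value outside its range is refused whole. The fingers move at their own pace and stop on an object; "newtons" is the grip in N (left out, the last holds). Time passes only in rows, so rows that repeat a pose let the fingers close. It gives the time, the measured TCP pose, the force and the opening at its end, in the units of the state.
- manip.get_state(): the state, without advancing time (a new reading comes with each control period).
- imaging.get_image(name): name is "scene" or "top" or "wrist"; returns the picture (384x512x3 uint8, red, green, blue); there is no depth.
- imaging.camera_info(name): a dict with "camera_matrix" (3x3 intrinsics, pixels), "T" (4x4, takes a point from camera to world coordinates). Camera axes: x right, y up, looking along -z (the intrinsics and any distortion apply to the point x, -y, -z); pixel columns grow to the right and rows downward; lengths in mm; the calibration is good to about 2 mm. The wrist camera is an equidistant fisheye: a pixel r from the principal point sees the ray r / f radians off the axis. A picture is of the moment at which its call begins: read the wrist's pose just before it. camera_info takes no time and is no camera call; for the wrist camera it gives the pose at the moment of the call.
- manip.finish_job(): hands the job in, once; it reports no verdict.
Trained networks look in the newest picture that a camera, given by its name, has taken for a name from the list of things; names that differ only in an ending like _2 or _b are one class to them, and where a whole thing is asked for, a point or a joint stands for the part that bears it (a point fixed in the world has none). Each returns a list of dicts, best first, with "conf" (0 to 1); they miss things now and then, are a little off and sometimes report something else, mostly with a low value. They report only what shows in the picture. A call takes as long as a camera call. They do not tell look-alikes from the thing itself.
- finder.trace(camera, query): "region" (384x512 bool, what is visible of it) and "extent" ([left, top, right, bottom] in pixels, round what is visible of it).
The state is a dict: "time": time; "qpos": joint angles; "dq": joint speeds; "effort": joint torques, N m; "position": TCP position; "tcp_rot": TCP orientation; "force": force on the tool from outside, world axes, zero at the start; "moment": the same for the moment, N m; "finger_gap": finger opening in mm.
Only numpy, scipy, OpenCV 4.12 (cv2) and the standard library are available. Lean on these libraries where they do the work, as an engineer would, in place of code of your own. Each camera call takes 0.05 s, during which the arm holds its last target.

### The job

Clamp the flanged sleeve that lies in the fixture's two vee blocks: push the clamp's upright ball handle along its slot towards the sleeve until the flange seats against the vee block, then turn the corner of the slot by pushing the handle over and down to the end of its swing, so that the clamp is locked and keeps pressing on the sleeve. The pushing is all done at the clamp: do not touch or lift the sleeve itself, and leave the small parts beside the fixture where they are.

Things in the scene. Friction and masses are not known exactly. Their poses are not given: they have to be found in the camera images.
- fixture: Aluminium plate 120 (x) by 260 (y), 12 mm thick, fixed. Origin at bench level below the seat: the face of the nearer black vee block that looks to the clamp. z up; y runs along the clamp's axis (63.5 mm above the bench, x = 0) from the clamp towards the sleeve; -x is roughly the robot's side. Plate y = -142 to 118 mm; vee blocks, 92 mm along x, tops 64 mm up, at y = 0 to 34 and 60 to 94 mm.
- slot_corner (a point): Corner of the L-shaped slot, on the clamp block's top face, 83.5 mm above the bench, at fixture (0, -70) mm; axes as the fixture's. The block is 40 mm wide (x), y = -126 to -56 mm. The slot, 10 mm wide, runs along the middle of the top in +y to this corner, then goes in -x over the block's edge and down its -x side to the height of the axis. The handle's 8 mm stem goes through it.
- plunger (a joint): Plunger travel along fixture +y, m: 0 back, 0.042 end of the slot's long leg. Sliding takes 2 N, moving the sleeve 2 to 5 N more. With the flange seated the sprung nose presses from 0.037 on, 6 N plus 1 N per mm; let go with the handle upright, the plunger springs back to about 0.037. From 0.034 on the stem can enter the cross leg, where a bevel draws the plunger to 0.040 as the handle turns.
- clamp_handle (a joint): Angle of the handle about the clamp's axis, rad: 0 upright, growing as it tips to fixture -x, 1.57 level, the end of the cross leg. The long leg holds it upright; it turns only when the plunger has the stem at the cross leg. It stays where it is left (friction 0.05 N m); turning takes up to about 5 N along the knob's arc (63 mm radius); a straight push far off the arc may bind.
- knob (a point): Centre of the black ball knob, 25 mm in diameter, on top of the handle's 8 mm steel stem, 63 mm from the clamp's axis: 126.5 mm above the bench with the handle upright; 63.5 mm above it and 63 mm to the fixture's -x side of the axis with the handle level.
- clamp_nose: Sprung nose of the plunger, a black disc 42 mm in diameter and 6 mm thick facing the sleeve on the clamp's axis; origin at the centre of its front face. It springs in by up to 10 mm.
- flanged_sleeve: Turned steel sleeve, 42 mm barrel, 142 mm long, 0.35 kg, loose in the vee blocks along fixture y, its 59 mm flange (9 mm thick) at the clamp's end. Origin 29.5 mm below its axis at mid-length, 62.4 mm from the flange's inner face: seated, it is at y = 62.4 mm in the fixture's frame; it starts 6 to 14 mm short of that. (The other sleeve, on the measuring machine at the left, has no part in this.)
- ring_gauge: Bystander: steel ring gauge, 58 mm in diameter, 18 mm high, lying on the bench behind the fixture; origin at the centre of its underside.
- bushing: Bystander: sand-coloured bushing, 22 mm in diameter, 21 mm high, standing on the bench in front of the fixture; origin at the centre of its underside.
- step_shaft: Bystander: stepped steel shaft, 101 mm long, 22 mm thick, lying on the bench in front of the fixture at the left; origin at the centre of its underside.
- gauge_block_2: Bystander: gauge block 9 x 30 x 20 mm standing on the bench behind the fixture; origin at the centre of its underside.
- probe_support: Obstacle, always in the same place: stand with a post 0.38 m tall and a hand probe held across it, on the bench's left half beside the measuring machine (origin at bench level near its middle, everything within about 0.2 m). An arm coming from the left should pass it on the robot's side, close in and above 0.4 m, or it runs into the probe.
Things that resemble listed ones, but are neither listed nor needed, are in the scene too. Leave any brown look-alike of the flanged_sleeve alone.

How it is judged:
By the outcome, as a careful person would: the job done as asked, in the order asked, and still so for the second after the job is handed in, with the robot touching nothing.
It also fails if it takes over 51 s, if anything falls off the work surface, if the arm or the gripper's body presses on something with over 40 N, if the wrist force passes 120 N, or if a joint passes its speed limit or range.

## Working session

There is one attempt and no reset: what is moved stays moved. The work goes in short steps, Python scripts to look and compute and a tool call to move; the robot and the scene stay as the last step left them, time stands still between calls to the robot, and variables do not carry over. Pictures are saved under pics/ and viewed, and the job is handed in when it is done.

Besides the shell and the picture viewer there is one more tool, called as name(argument=value, ...) on one line, values as JSON. play_rows: Moves the arm, as the interface text tells. Its arguments: {"type":"object","properties":{"deltas":{"type":"array","items":{"type":"number"}},"newtons":{"type":"number"}},"required":["deltas"]}

```bash
mkdir -p pics; ls; python3 - <<'E'
from station import manip, imaging, finder
import cv2
for n in ["scene","top","wrist"]:
    im=imaging.get_image(n); cv2.imwrite(f"pics/{n}0.png",im[:,:,::-1])
    ci=imaging.camera_info(n); print(n,ci)
print(manip.get_state())
E
```

```text
pics
scene {'camera_matrix': array([[374.00004503,   0.        , 256.20468362],
       [  0.        , 374.00004503, 192.68401614],
       [  0.        ,   0.        ,   1.        ]]), 'T': array([[ 2.10080436e-01,  5.88428788e-01, -7.80780233e-01,
        -9.36759933e+01],
       [-9.77405678e-01,  1.45460682e-01, -1.53360131e-01,
        -1.02449852e+02],
       [ 2.33313090e-02,  7.95356996e-01,  6.05692082e-01,
         6.24650044e+02],
       [ 0.00000000e+00,  0.00000000e+00,  0.00000000e+00,
         1.00000000e+00]])}
top {'camera_matrix': array([[427.80141761,   0.        , 253.50899284],
       [  0.        , 427.80141761, 195.80638213],
       [  0.        ,   0.        ,   1.        ]]), 'T': array([[ 1.94969700e-02,  9.84217917e-01, -1.75883370e-01,
         3.86158989e+02],
       [-9.99751594e-01,  1.72917086e-02, -1.40622584e-02,
         2.43247131e+01],
       [-1.07990027e-02,  1.76113851e-01,  9.84310567e-01,
         1.08101302e+03],
       [ 0.00000000e+00,  0.00000000e+00,  0.00000000e+00,
         1.00000000e+00]])}
wrist {'camera_matrix': array([[297.31863964,
[... 553 characters left out ...]
639e+00, -1.99030029e-05,
        1.32069200e+00, -6.66039473e-02]), 'dq': array([ 0.00041583,  0.00018305, -0.00150151, -0.00062521, -0.00093919,
        0.00064425]), 'effort': array([ 1.84063581e-03, -5.43662131e+01, -3.61887789e+01, -4.03089700e-05,
        3.21773099e-03, -2.60316163e-06]), 'position': array([120.93634844, 536.35114593, 230.83756497]), 'tcp_rot': array([[-9.75509536e-01,  2.19957013e-01, -2.40620764e-04],
       [ 2.19957141e-01,  9.75509141e-01, -8.78935586e-04],
       [ 4.13997084e-05, -9.10336301e-04, -9.99999585e-01]]), 'force': array([-0.15047659,  0.30650274,  0.29622758]), 'moment': array([-0.00083697, -0.05358201,  0.01593207]), 'finger_gap': 85.22499913156919}
```

View pics/scene0.png

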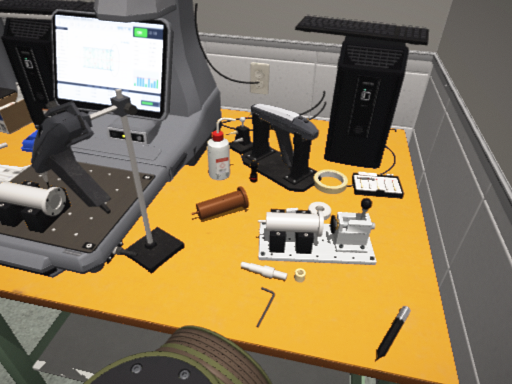

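View pics/top0.png

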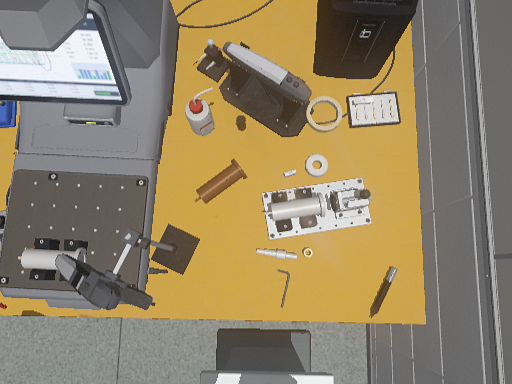

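View pics/wrist0.png

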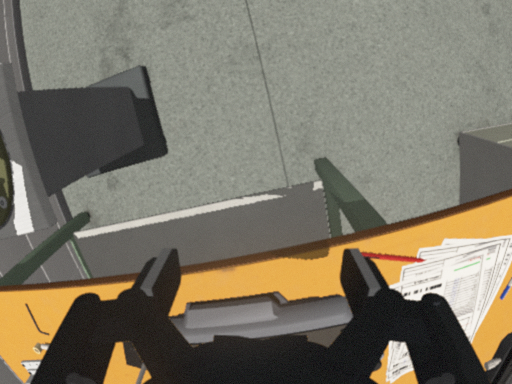

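The pictures show the fixture at right (scene ≈ 315,240; top ≈ 317,207), with the clamp block and its black knob at its right end (scene knob 367,203). The brown look-alike is at scene (220,204), and the probe stand is between it and the arm's start.

```bash
cat > h.py <<'E'
from station import manip, imaging, finder
import cv2, numpy as np
def ray(n,uv,ci=None):
    ci=ci or imaging.camera_info(n); K=ci["camera_matrix"];T=ci["T"]
    x=(uv[0]-K[0,2])/K[0,0]; y=(uv[1]-K[1,2])/K[1,1]
    if n=="wrist":
        r=np.hypot(x,y); s=np.sin(r)/r if r>1e-9 else 1; d=np.array([x*s,y*s,np.cos(r)])
    else: d=np.array([x,y,1.])
    d=d*[1,-1,-1]
    d=T[:3,:3]@d; return T[:3,3],d/np.linalg.norm(d)
def at(n,uv,z,ci=None):
    o,d=ray(n,uv,ci); return o+d*(z-o[2])/d[2]
def proj(n,P,ci=None):
    ci=ci or imaging.camera_info(n); K=ci["camera_matrix"];T=ci["T"]
    p=T[:3,:3].T@(np.asarray(P,float)-T[:3,3]); p=p*[1,-1,-1]
    if n=="wrist":
        th=np.arctan2(np.hypot(p[0],p[1]),p[2]); q=p[:2]/np.hypot(p[0],p[1])*th
    else: q=p[:2]/p[2]
    return np.array([K[0,0]*q[0]+K[0,2],K[1,1]*q[1]+K[1,2]])
def tri(rs):
    A=0;b=0
    for o,d in rs:
        M=np.eye(3)-np.outer(d,d); A=A+M; b=b+M@o
    X=np.linalg.solve(A,b); return X,[np.linalg.norm((np.eye(3)-np.outer(d,d))@(X-o)) for o,d in rs]
E
python3 - <<'E'
from h import *
cen={}
for n in ["scene","top"]:
    im=imaging.get_image(n)
    for q in ["fixture","knob","clamp_nose","flanged_sleeve","probe_support","bushing"]:
        r=finder.trace(n,q)
        for d in r[:2]:
            m=d["region"]; ys,xs=np.nonzero(m); print(n,q,round(d["conf"],2),d["extent"],xs.mean().round(1),ys.mean().round(1),m.sum())
            if q=="fixture" and d is r[0]:
                np.save(f"fix_{n}.npy",m)
    c=im[170:275,240:390] if n=="scene" else im[165:250,245:385]
    cv2.imwrite(f"pics/crop_{n}.png",cv2.resize(c,None,fx=5,fy=5,interpolation=cv2.INTER_CUBIC)[:,:,::-1])
E
```

```text
scene fixture 0.55 [260.3, 196.3, 373.9, 266.1] 323.2 240.5 4537
scene knob 0.43 [361.1, 199.0, 373.0, 218.8] 365.4 205.9 148
scene clamp_nose 0.41 [327.4, 217.2, 337.3, 230.5] 333.0 222.9 92
scene clamp_nose 0.38 [256.8, 199.7, 377.3, 265.1] 323.3 240.5 4544
scene flanged_sleeve 0.79 [264.5, 212.4, 324.4, 237.7] 295.3 222.5 1164
scene bushing 0.48 [295.3, 269.4, 304.5, 282.2] 299.7 274.8 108
top fixture 0.69 [260.6, 178.5, 372.1, 239.7] 320.4 208.0 4049
top knob 0.38 [357.5, 191.3, 365.6, 197.0] 364.0 193.1 71
top flanged_sleeve 0.97 [196.4, 163.0, 246.4, 203.4] 220.6 181.6 828
top flanged_sleeve 0.7 [267.6, 195.2, 326.9, 219.9] 298.3 207.7 1031
```

View pics/crop_scene.png

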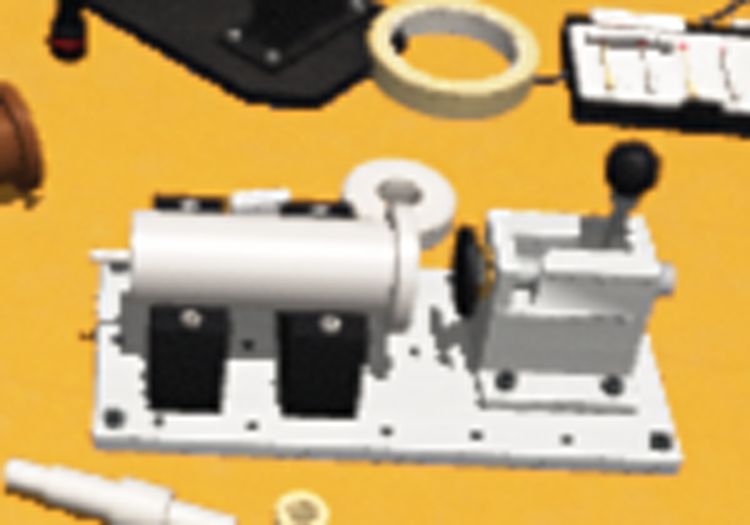

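View pics/crop_top.png

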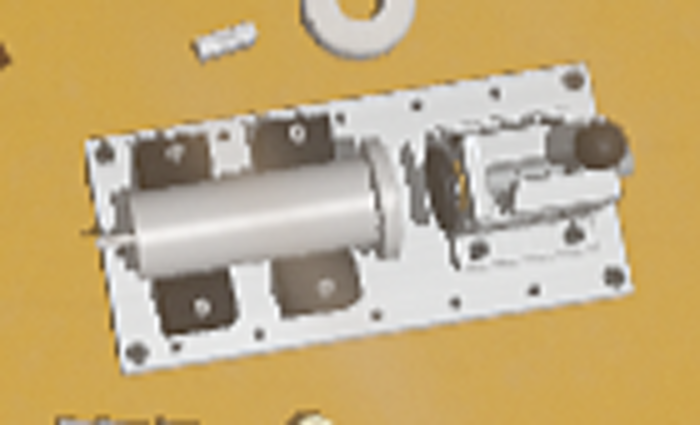

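```bash
cat > fit.py <<'E'
from h import *
from scipy.optimize import least_squares
T=lambda a,b:np.array([a/5+245,b/5+165]); S=lambda a,b:np.array([a/5+240,b/5+170])
# fixture pts -> pixel
pts=[("top",(60,118,12),T(85,138)),("top",(60,-142,12),T(585,62)),("top",(-60,-142,12),T(633,290)),("top",(-60,118,12),T(122,371)),
("scene",(-60,118,12),S(95,438)),("scene",(-60,-142,12),S(682,458)),
("scene",(0,-112,126.5),S(632,167)),("top",(0,-112,126.5),T(602,143))]
CI={n:imaging.camera_info(n) for n in("scene","top")}
def P(p,q): 
    c,s=np.cos(q[2]),np.sin(q[2]); return np.array([q[0]+c*p[0]-s*p[1],q[1]+s*p[0]+c*p[1],p[2]])
for sel in (pts,pts[:4],pts[:6]):
    f=lambda q:np.concatenate([proj(n,P(p,q),CI[n])-uv for n,p,uv in sel])
    r=least_squares(f,[480,-150,0],x_scale=[1,1,.01]); print(r.x.round(3)); print(r.fun.reshape(-1,2).round(1).tolist())
X,e=tri([ray("scene",S(632,167)),ray("top",T(602,143))]); print("knob tri",X,e)
r=least_squares(lambda q:np.concatenate([proj(n,P(p,q),CI[n])-uv for n,p,uv in pts]),[480,-150,0],x_scale=[1,1,.01])
q=r.x
for p in [(0,-112,126.5),(0,-70,126.5),(-63,-70,63.5),(0,-70,83.5)]: print(p,P(p,q).round(1))
E
python3 fit.py
```

```text
[ 5.47278e+02 -1.06438e+02  1.79000e-01]
[[-0.9, 0.2], [-0.3, -0.7], [-0.2, -0.1], [-0.5, 0.3], [-0.8, -0.3], [0.1, 0.5], [1.4, 0.5], [0.7, -0.4]]
[ 5.47172e+02 -1.07548e+02  1.74000e-01]
[[-0.3, -0.0], [0.3, -0.4], [0.2, 0.3], [-0.2, 0.1]]
[ 5.47371e+02 -1.07431e+02  1.77000e-01]
[[-0.4, 0.1], [0.1, -0.7], [0.2, -0.0], [-0.1, 0.2], [-0.4, -0.3], [0.5, 0.6]]
knob tri [ 565.83122726 -213.91234473  128.39963222] [np.float64(0.645880111640046), np.float64(0.645880111640043)]
(0, -112, 126.5) [ 567.2 -216.6  126.5]
(0, -70, 126.5) [ 559.7 -175.3  126.5]
(-63, -70, 63.5) [ 497.7 -186.5   63.5]
(0, -70, 83.5) [ 559.7 -175.3   83.5]
```

```bash
python3 - <<'E'
from h import *
for uv in [(60,262),(155,305),(130,238),(100,300),(175,250)]: print(uv,at("top",uv,350).round(),at("top",uv,0).round())
E
```

```text
(60, 262) [397. 361. 350.] [402. 522.   0.]
(155, 305) [329. 195. 350.] [302. 277.   0.]
(130, 238) [440. 245. 350.] [465. 350.   0.]
(100, 300) [336. 288. 350.] [311. 414.   0.]
(175, 250) [421. 166. 350.] [437. 235.   0.]
```

play_rows(deltas=[0, 0, -45, 0, 0, 0, 0, 0, -15, -90, 0, 0, 0, 0, 0, -45, -130, 0, 0, 0, 0, 0, -85, -160, 0, 0, 0, 0, 0, -125, -185, 0, 0, 0, 0])

```text
time: 1.35
position: [93.1, 413.2, 417.9]
tcp_rot: [[-0.976, 0.22, 0.0], [0.22, 0.976, 0.001], [-0.0, 0.001, -1.0]]
force: [-0.1, -0.1, 1.0]
finger_gap: 85.4
```

play_rows(deltas=[0, -40, -25, 0, 0, 0, 0, 0, -80, -35, 0, 0, 0, 0, 0, -100, -40, 0, 0, 0, 0, 0, -100, -40, 0, 0, 0, 0])

```text
time: 1.75
position: [71.1, 315.5, 458.0]
tcp_rot: [[-0.975, 0.22, 0.002], [0.22, 0.975, 0.004], [-0.001, 0.004, -1.0]]
force: [0.1, 0.5, 0.2]
finger_gap: 85.5
```

play_rows(deltas=[-45, -3, 0, 0, 0, 0.14, 0, -89, -12.5, 0, 0, 0, 0.28, 0, -131, -28, 0, 0, 0, 0.42, 0, -171, -49, 0, 0, 0, 0.56, 0, -208, -75.5, 0, 0, 0, 0.7, 0])

```text
time: 2.25
position: [259.6, 196.7, 455.6]
tcp_rot: [[-0.6, 0.8, -0.001], [0.8, 0.6, -0.001], [0.0, -0.001, -1.0]]
force: [1.2, 1.1, 0.8]
finger_gap: 85.6
```

play_rows(deltas=[-45, -3, 0, 0, 0, 0.14, 0, -89, -12.5, 0, 0, 0, 0.28, 0, -131, -28, 0, 0, 0, 0.42, 0, -171, -49, 0, 0, 0, 0.56, 0, -208, -75.5, 0, 0, 0, 0.7, 0])

```text
time: 2.75
position: [324.2, -15.6, 455.6]
tcp_rot: [[0.057, 0.998, -0.001], [0.998, -0.057, 0.0], [0.0, -0.001, -1.0]]
force: [1.2, -0.1, -0.6]
finger_gap: 85.0
```

play_rows(deltas=[-45, -3, 0, 0, 0, 0.14, 0, -80, -10, 0, 0, 0, 0.25, 0, -80, -10, 0, 0, 0, 0.25, 0])

```text
time: 3.05
position: [309.1, -96.4, 455.6]
tcp_rot: [[0.305, 0.952, -0.002], [0.952, -0.305, 0.0], [-0.0, -0.002, -1.0]]
force: [-0.4, 0.7, 0.2]
finger_gap: 85.1
```

play_rows(deltas=[-4, 40, 10, 0, 0, 0.14, 0, -8, 80, 30, 0, 0, 0.28, 0, -12, 120, 55, 0, 0, 0.42, 0, -18, 155, 85, 0, 0, 0.56, 0, -22, 190, 115, 0, 0, 0.7, 0])

```text
time: 3.55
position: [486.2, -170.4, 339.1]
tcp_rot: [[0.844, 0.536, -0.001], [0.536, -0.844, 0.0], [-0.0, -0.001, -1.0]]
force: [1.2, 0.6, -0.2]
finger_gap: 85.2
```

```bash
cat > go.py <<'E'
import sys
from h import *
def delta(P,ang=None):
    s=manip.get_state(); R=s["tcp_rot"]; d=R.T@(np.array(P)-s["position"])
    a=np.arctan2(R[1,0],R[0,0]); out=d.round(1).tolist()
    Rt=None
    th=0.177 if ang is None else ang
    c,sn=np.cos(th),np.sin(th); Rt=np.array([[c,sn,0],[sn,-c,0],[0,0,-1]])
    print("d",out,"rv",cv2.Rodrigues(R.T@Rt)[0].ravel().round(3),"q",s["qpos"].round(2),"t",s["time"],"F",s["force"].round(1))
if __name__=="__main__": delta([float(v) for v in sys.argv[1:4]])
E
python3 go.py 566 -215 250
```

```text
d [43.5, 80.5, 89.0] rv [-0.001  0.     0.389] q [-0.41  0.16  1.44  0.    1.54  0.6 ] t 3.55 F [ 1.2  0.6 -0.2]
```

play_rows(deltas=[15, 25, 30, 0, 0, 0.14, 0, 30, 50, 60, 0, 0, 0.28, 0, 43.5, 80.5, 89, 0, 0, 0.39, 0, 43.5, 80.5, 89, 0, 0, 0.39, 0])

```text
time: 3.95
position: [565.4, -214.7, 244.6]
tcp_rot: [[0.984, 0.176, -0.009], [0.176, -0.984, 0.004], [-0.009, -0.006, -1.0]]
force: [-1.2, 1.0, -1.5]
finger_gap: 85.4
```

```bash
python3 - <<'E'
from h import *
for n in ["scene","top","wrist"]:
    ci=imaging.camera_info(n);im=imaging.get_image(n); cv2.imwrite(f"pics/{n}1.png",im[:,:,::-1])
    print(n,[ (x["conf"].__round__(2),x["extent"]) for x in finder.trace(n,"knob")[:2]], proj(n,(566.5,-215,126.5),ci).round(1))
E
python3 go.py 566 -215 250
```

```text
scene [(0.68, [330.6, 197.0, 376.7, 233.8]), (0.62, [360.6, 197.6, 373.3, 220.4])] [367. 204.]
top [(0.43, [362.1, 191.7, 360.6, 197.6])] [365.4 193.5]
wrist [(0.76, [246.2, 165.2, 270.6, 191.5])] [261.  181.1]
d [1.5, 1.0, 3.9] rv [ 0.001 -0.002  0.004] q [-0.42  0.4   1.33  0.    1.41  0.97] t 4.25 F [0.1 0.  0.1]
```

View pics/wrist1.png

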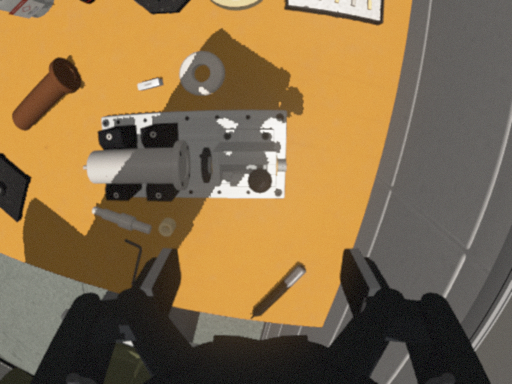

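View pics/scene1.png

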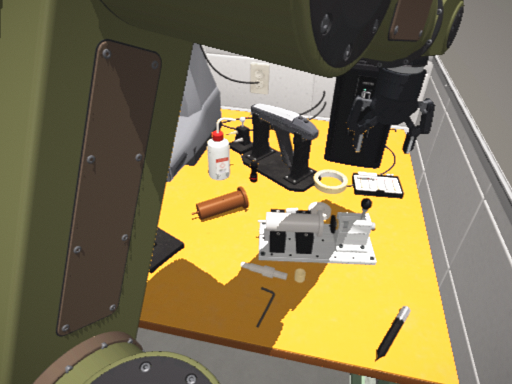

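play_rows(deltas=[1.5, 0, 40, 0, 0, 0, 110, 1.5, 0, 80, 0, 0, 0, 110, 1.5, 0, 110, 0, 0, 0, 110, 1.5, 0, 110, 0, 0, 0, 110, 1.5, 0, 110, 0, 0, 0, 110])

```text
time: 4.75
position: [566.2, -214.6, 144.3]
tcp_rot: [[0.984, 0.179, 0.002], [0.179, -0.984, -0.001], [0.002, 0.001, -1.0]]
force: [0.3, -0.0, 0.7]
finger_gap: 48.5
```

```bash
python3 go.py 566 -214.5 105; python3 - <<'E'
from h import *
for n in ["scene","wrist"]:
    ci=imaging.camera_info(n);im=imaging.get_image(n); print(n,[ (x["conf"].__round__(2),x["extent"]) for x in finder.trace(n,"knob")[:2]], proj(n,(566,-214.5,126.5),ci).round(1))
    c=im if n=="wrist" else cv2.resize(im[150:270,260:420],None,fx=5,fy=5,interpolation=cv2.INTER_CUBIC)
    cv2.imwrite(f"pics/{n}2.png",c[:,:,::-1])
E
```

```text
d [-0.2, -0.1, 39.3] rv [ 0.001 -0.002  0.003] q [-0.42  0.5   1.45 -0.    1.19  0.97] t 4.75 F [ 0.3 -0.   0.7]
scene [(0.69, [358.6, 200.3, 374.4, 222.1])] [366.8 204.1]
wrist [(0.74, [238.5, 199.8, 273.1, 254.5]), (0.57, [97.0, 77.1, 128.2, 93.7])] [258.9 237.1]
```

View pics/wrist2.png

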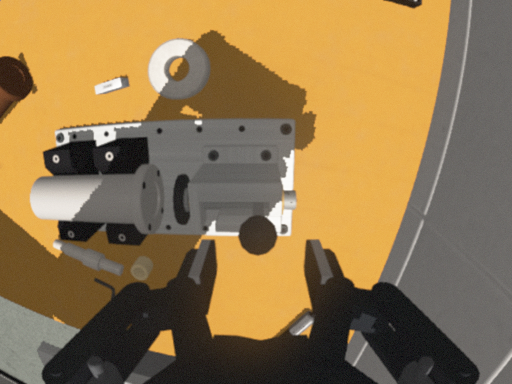

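View pics/scene2.png

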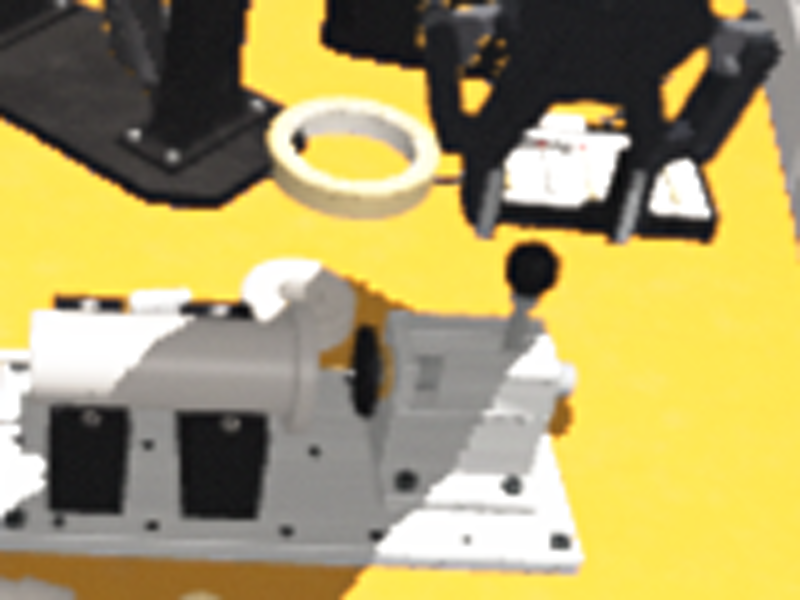

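The wrist picture shows the knob at (258,235), within 2 px of where I expected it, and it's centred between the fingers (200 and 318). I'll lower the arm and close on it.

play_rows(deltas=[0, 0, 20, 0, 0, 0, 110, 0, 0, 38, 0, 0, 0, 110, 0, 0, 38, 0, 0, 0, 110, 0, 0, 38, 0, 0, 0, 130], newtons=30)

```text
time: 5.35
position: [566.1, -214.7, 105.5]
tcp_rot: [[0.984, 0.179, 0.001], [0.179, -0.984, -0.0], [0.001, 0.001, -1.0]]
force: [0.7, -0.2, -0.7]
finger_gap: 41.8
```

play_rows(deltas=[0, 0, 0, 0, 0, 0, 160, 0, 0, 0, 0, 0, 0, 180, 0, 0, 0, 0, 0, 0, 200, 0, 0, 0, 0, 0, 0, 200, 0, 0, 0, 0, 0, 0, 200], newtons=30)

```text
time: 5.85
position: [566.3, -214.6, 105.6]
tcp_rot: [[0.984, 0.179, 0.002], [0.179, -0.984, -0.001], [0.002, 0.001, -1.0]]
force: [-0.9, 1.0, 6.0]
finger_gap: 22.6
```

```bash
python3 go.py 566 -214.5 105; python3 - <<'E'
from h import *
for n in ["scene","wrist"]:
    im=imaging.get_image(n)
    c=im if n=="wrist" else cv2.resize(im[150:270,260:420],None,fx=5,fy=5,interpolation=cv2.INTER_CUBIC)
    cv2.imwrite(f"pics/{n}3.png",c[:,:,::-1])
E
```

```text
d [-0.2, -0.1, 0.6] rv [ 0.001 -0.002  0.003] q [-0.42  0.55  1.48  0.    1.11  0.97] t 5.85 F [-0.9  1.   6. ]
```

View pics/wrist3.png

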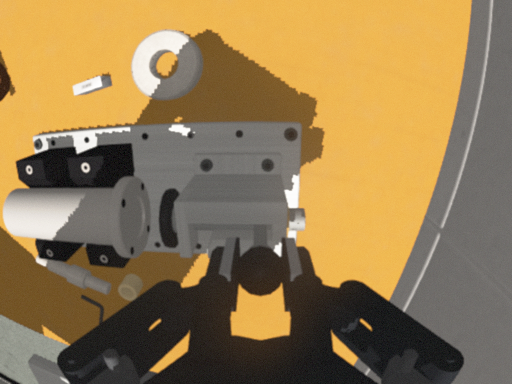

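View pics/scene3.png

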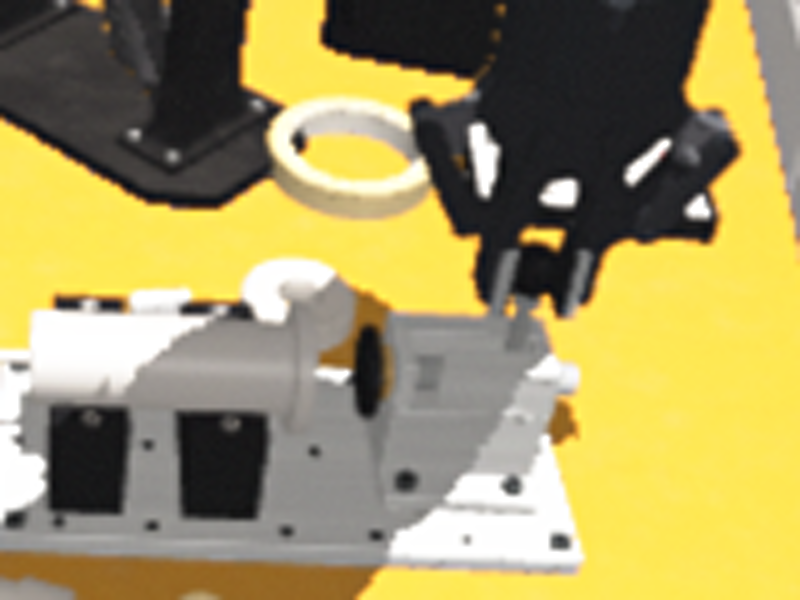

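play_rows(deltas=[0, -6, 0, 0, 0, 0, 200, 0, -12, 0, 0, 0, 0, 200, 0, -20, 0, 0, 0, 0, 200, 0, -28, 0, 0, 0, 0, 200, 0, -30, 0, 0, 0, 0, 200])

```text
time: 6.45
position: [561.0, -185.0, 105.6]
tcp_rot: [[0.984, 0.179, 0.002], [0.179, -0.984, -0.002], [0.002, 0.002, -1.0]]
force: [0.4, -5.3, 2.8]
finger_gap: 22.6
```

play_rows(deltas=[0, -3, 0, 0, 0, 0, 200, 0, -5, 0, 0, 0, 0, 200, 0, -5, 0, 0, 0, 0, 200])

```text
time: 6.75
position: [560.1, -180.5, 105.5]
tcp_rot: [[0.984, 0.179, 0.002], [0.179, -0.984, -0.002], [0.002, 0.002, -1.0]]
force: [1.0, -3.4, 4.8]
finger_gap: 22.2
```

```bash
python3 go.py 559 -175.3 105; python3 - <<'E'
from h import *
for n in ["scene","top"]:
    im=imaging.get_image(n)
    c=im if n=="wrist" else cv2.resize(im[150:270,260:420],None,fx=5,fy=5,interpolation=cv2.INTER_CUBIC)
    cv2.imwrite(f"pics/{n}4.png",c[:,:,::-1])
E
```

```text
d [-0.2, -5.3, 0.5] rv [ 0.002 -0.002  0.003] q [-0.37  0.51  1.53 -0.    1.09  1.02] t 6.75 F [ 1.  -3.4  4.8]
```

View pics/scene4.png

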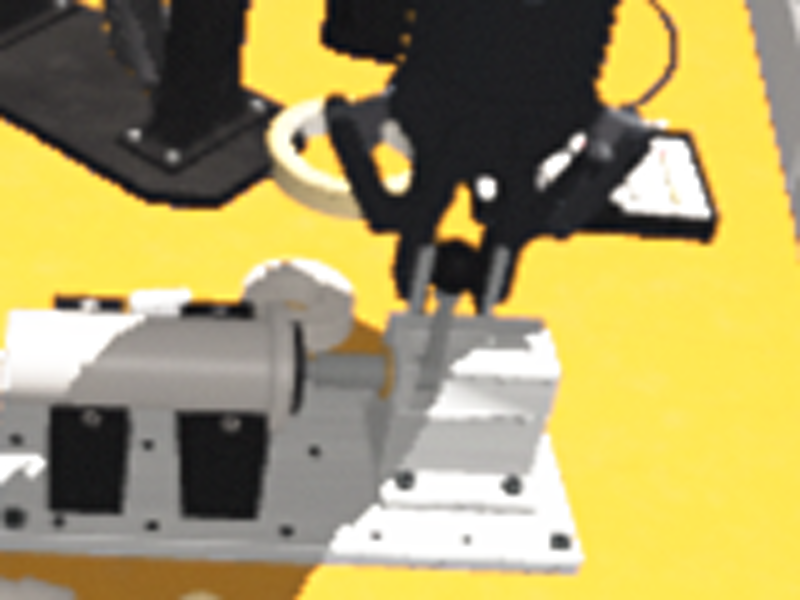

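Travel is now about 35 mm, and the nose is on the flange and has carried the sleeve along. I'll push on.

play_rows(deltas=[0, -2, 0, 0, 0, 0, 200, 0, -3, 0, 0, 0, 0, 200, 0, -3, 0, 0, 0, 0, 200])

```text
time: 7.15
position: [559.7, -178.1, 105.6]
tcp_rot: [[0.984, 0.179, 0.003], [0.179, -0.984, -0.002], [0.003, 0.003, -1.0]]
force: [2.8, -7.2, 4.6]
finger_gap: 22.6
```

play_rows(deltas=[0, -1.5, 0, 0, 0, 0, 200, 0, -3, 0, 0, 0, 0, 200, 0, -3, 0, 0, 0, 0, 200])

```text
time: 7.45
position: [559.2, -175.5, 105.6]
tcp_rot: [[0.984, 0.179, 0.003], [0.179, -0.984, -0.003], [0.003, 0.004, -1.0]]
force: [3.3, -9.9, 4.1]
finger_gap: 22.4
```

play_rows(deltas=[-5.5, -0.5, 0.2, 0, 0, 0, 200, -11, -0.5, 1, 0, 0, 0, 200, -16.5, -0.5, 2.1, 0, 0, 0, 200, -21.5, -0.5, 3.8, 0, 0, 0, 200, -21.5, -0.5, 3.8, 0, 0, 0, 200])

```text
time: 7.95
position: [537.5, -179.0, 101.5]
tcp_rot: [[0.984, 0.178, 0.003], [0.178, -0.984, -0.003], [0.002, 0.003, -1.0]]
force: [1.9, -9.6, 3.0]
finger_gap: 22.8
```

```bash
python3 go.py 559 -175.3 105; python3 - <<'E'
from h import *
for n in ["scene"]:
    im=imaging.get_image(n)
    c=im if n=="wrist" else cv2.resize(im[150:270,260:420],None,fx=5,fy=5,interpolation=cv2.INTER_CUBIC)
    cv2.imwrite(f"pics/{n}5.png",c[:,:,::-1])
E
```

```text
d [21.8, 0.2, -3.4] rv [ 0.003 -0.002  0.002] q [-0.39  0.47  1.6  -0.    1.06  1.01] t 7.95 F [ 1.9 -9.6  3. ]
```

View pics/scene5.png

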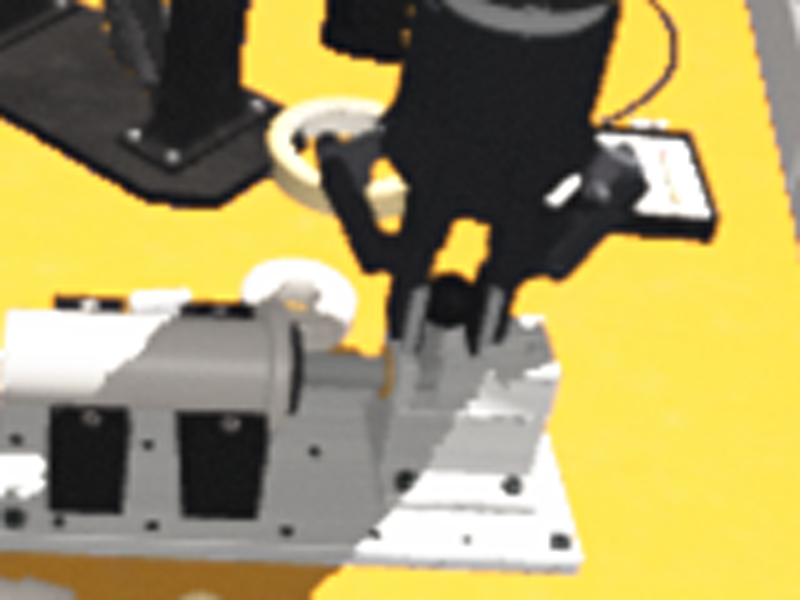

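play_rows(deltas=[-6.1, 0, 2.6, 0, 0, 0, 200, -11.9, 0, 5.8, 0, 0, 0, 200, -17.3, 0, 9.6, 0, 0, 0, 200, -22.3, 0, 13.9, 0, 0, 0, 200, -26.8, 0, 18.7, 0, 0, 0, 200])

```text
time: 8.5
position: [511.5, -183.7, 83.0]
tcp_rot: [[0.984, 0.178, 0.003], [0.178, -0.984, -0.003], [0.003, 0.003, -1.0]]
force: [4.0, -9.4, 1.8]
finger_gap: 22.4
```

```bash
python3 go.py 511 -184 83; python3 - <<'E'
from h import *
for n in ["scene"]:
    im=imaging.get_image(n)
    c=im if n=="wrist" else cv2.resize(im[150:270,260:420],None,fx=5,fy=5,interpolation=cv2.INTER_CUBIC)
    cv2.imwrite(f"pics/{n}6.png",c[:,:,::-1])
E
```

```text
d [-0.6, 0.2, -0.0] rv [ 0.003 -0.003  0.002] q [-0.41  0.45  1.68 -0.    1.    0.98] t 8.5 F [ 4.  -9.4  1.8]
```

View pics/scene6.png

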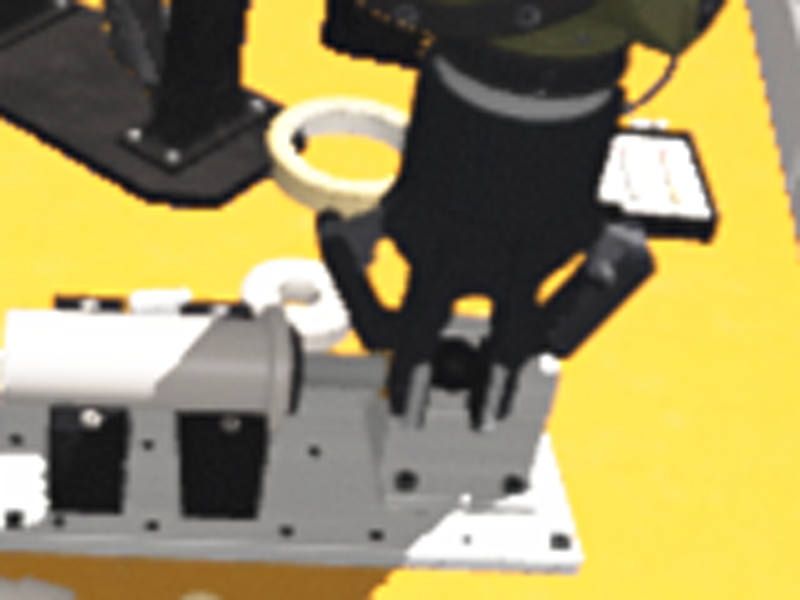

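play_rows(deltas=[-5.1, 0, 7.1, 0, 0, 0, 200, -9.3, 0, 14.9, 0, 0, 0, 200, -12.3, 0, 23.1, 0, 0, 0, 200, -14.1, 0, 31.7, 0, 0, 0, 200, -14.7, 0, 39, 0, 0, 0, 200])

```text
time: 9.05
position: [497.0, -186.3, 43.5]
tcp_rot: [[0.984, 0.178, 0.003], [0.178, -0.984, -0.003], [0.002, 0.003, -1.0]]
force: [2.3, -10.6, 2.4]
finger_gap: 22.6
```

play_rows(deltas=[0, 0, 2, 0, 0, 0, 200, 0, 0, 3, 0, 0, 0, 200])

```text
time: 9.25
position: [496.9, -186.2, 40.4]
tcp_rot: [[0.984, 0.179, 0.002], [0.179, -0.984, -0.002], [0.001, 0.003, -1.0]]
force: [-1.5, -10.3, 3.5]
finger_gap: 22.8
```

```bash
python3 go.py 496.5 -186 42.6; python3 - <<'E'
from h import *
for n in ["scene"]:
    im=imaging.get_image(n)
    c=im if n=="wrist" else cv2.resize(im[150:270,260:420],None,fx=5,fy=5,interpolation=cv2.INTER_CUBIC)
    cv2.imwrite(f"pics/{n}7.png",c[:,:,::-1])
E
```

```text
d [-0.3, -0.3, -2.2] rv [ 0.003 -0.001  0.003] q [-0.43  0.5   1.74 -0.    0.9   0.97] t 9.25 F [ -1.5 -10.3   3.5]
```

View pics/scene7.png

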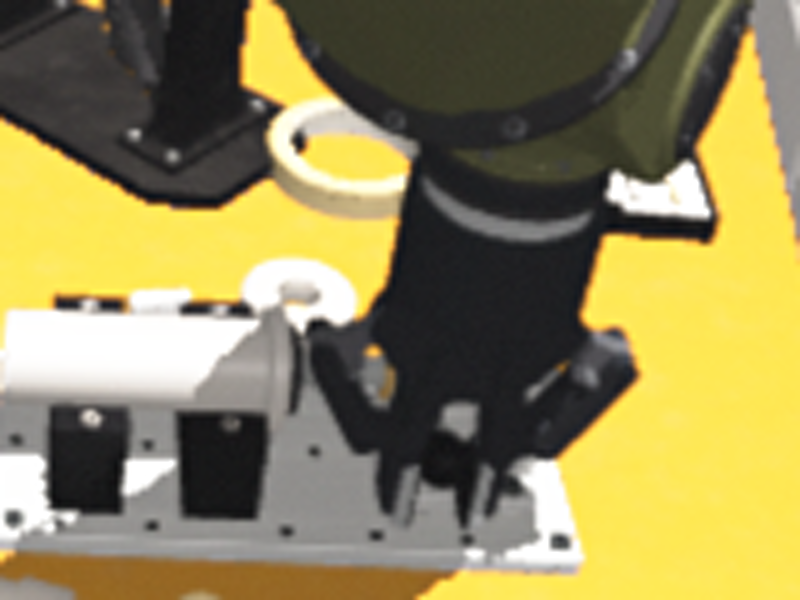

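play_rows(deltas=[0, 0, 1.5, 0, 0, 0, 200, 0, 0, 3, 0, 0, 0, 200, 0, 0, 3, 0, 0, 0, 200])

```text
time: 9.6
position: [497.3, -186.1, 37.7]
tcp_rot: [[0.984, 0.179, 0.003], [0.179, -0.984, -0.002], [0.002, 0.003, -1.0]]
force: [2.5, -10.0, -0.4]
finger_gap: 22.7
```

play_rows(deltas=[0, 0, 0, 0, 0, 0, 120, 0, 0, 0, 0, 0, 0, 120, 0, 0, -15, 0, 0, 0, 110, 0, 0, -60, 0, 0, 0, 110, 0, 0, -100, 0, 0, 0, 110])

```text
time: 10.1
position: [496.0, -184.5, 138.0]
tcp_rot: [[0.984, 0.179, -0.001], [0.179, -0.984, 0.001], [-0.001, -0.001, -1.0]]
force: [0.3, -0.5, 0.7]
finger_gap: 48.6
```

play_rows(deltas=[-30, 0, -40, 0, 0, 0, 110, -60, 0, -60, 0, 0, 0, 110, -60, 0, -60, 0, 0, 0, 110])

```text
time: 10.4
position: [436.2, -196.2, 199.9]
tcp_rot: [[0.984, 0.178, 0.004], [0.178, -0.984, -0.002], [0.003, 0.003, -1.0]]
force: [-0.2, -0.1, -1.0]
finger_gap: 48.4
```

```bash
python3 go.py 497.7 -186.5 100; python3 - <<'E'
from h import *
for n in ["scene","top","wrist"]:
    ci=imaging.camera_info(n);im=imaging.get_image(n)
    print(n,[ (x["conf"].__round__(2),x["extent"]) for x in finder.trace(n,"knob")[:2]],"pred", proj(n,(497.4,-186,63.5),ci).round(1))
    c=im if n=="wrist" else cv2.resize(im[150:270,260:420],None,fx=5,fy=5,interpolation=cv2.INTER_CUBIC)
    cv2.imwrite(f"pics/{n}8.png",c[:,:,::-1])
E
```

```text
d [61.9, 1.1, 100.1] rv [ 0.003 -0.003  0.002] q [-0.5   0.17  1.76 -0.    1.21  0.89] t 10.4 F [-0.2 -0.1 -1. ]
scene [(0.49, [341.0, 225.8, 355.4, 247.8])] pred [347.6 245.2]
top [(0.6, [341.0, 204.6, 350.1, 231.2])] pred [347.4 226.6]
wrist [(0.98, [252.5, 54.7, 276.4, 131.2])] pred [261.6 117.8]
```

View pics/scene8.png

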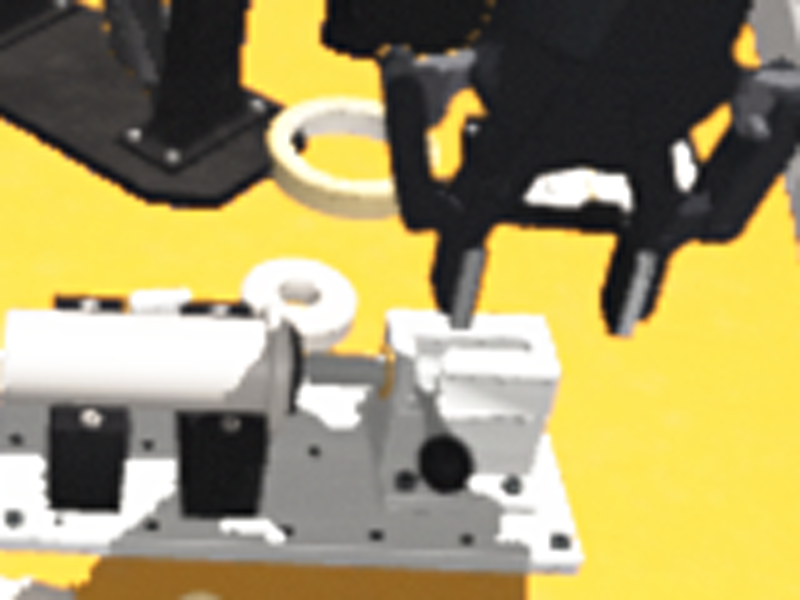

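View pics/wrist8.png

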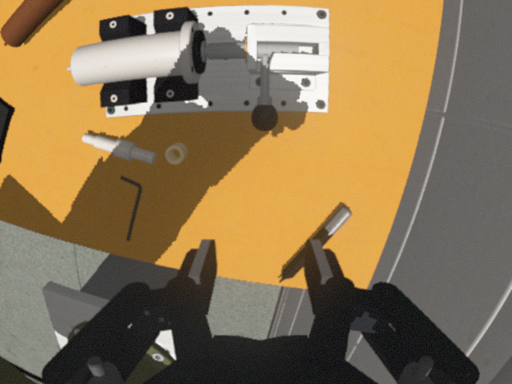

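```bash
python3 - <<'E'
from h import *
q=[547.28,-106.4,.179]
def P(x,y,z):
    c,s=np.cos(q[2]),np.sin(q[2]); return np.array([q[0]+c*x-s*y,q[1]+s*x+c*y,z])
for n in ["scene","top","wrist"]:
    for t in (70,75,80,85,90):
        a=np.radians(t); print(n,t,proj(n,P(-63*np.sin(a),-72,63.5+63*np.cos(a))).round(1))
im=imaging.get_image("top")
cv2.imwrite("pics/topb.png",cv2.resize(im[190:250,310:380],None,fx=10,fy=10,interpolation=cv2.INTER_CUBIC)[:,:,::-1])
im=imaging.get_image("wrist")
cv2.imwrite("pics/wrb.png",cv2.resize(im[0:150,200:340],None,fx=4,fy=4,interpolation=cv2.INTER_CUBIC)[:,:,::-1])
E
```

```text
scene 70 [350.3 236.5]
scene 75 [350.  238.8]
scene 80 [349.6 241.1]
scene 85 [349.2 243.2]
scene 90 [348.8 245.1]
top 70 [350.  223.8]
top 75 [349.7 224.7]
top 80 [349.3 225.5]
top 85 [348.9 226. ]
top 90 [348.4 226.3]
wrist 70 [264.8 115.2]
wrist 75 [264.7 116.6]
wrist 80 [264.6 117.4]
wrist 85 [264.6 117.7]
wrist 90 [264.5 117.5]
```

View pics/topb.png

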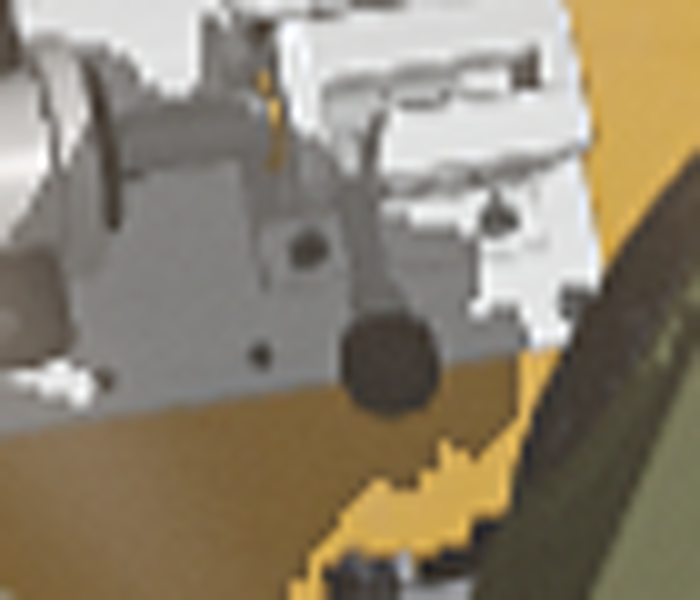

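View pics/wrb.png

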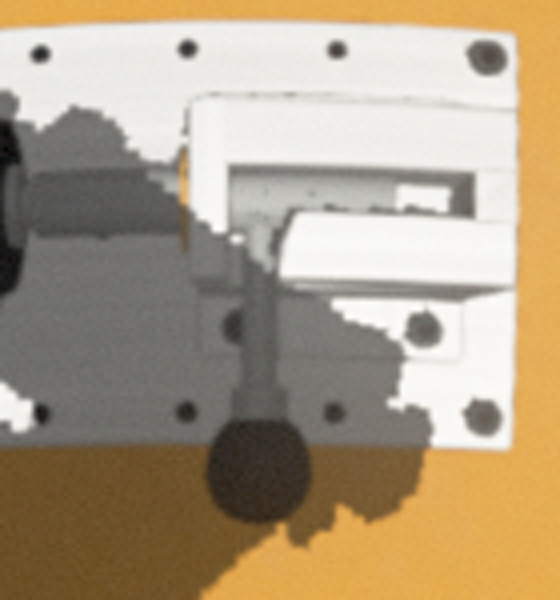

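The scene view puts the handle at roughly 83–85°, so it may be just short of the end of its swing. I'll press down on top of the knob with shut fingers until it stops.

play_rows(deltas=[30, 0, 0, 0, 0, 0, 255, 61, 0, 20, 0, 0, 0, 255, 61, 0, 60, 0, 0, 0, 255, 61, 0, 98, 0, 0, 0, 255, 61, 0, 98, 0, 0, 0, 255])

```text
time: 11.3
position: [495.2, -183.5, 94.0]
tcp_rot: [[0.984, 0.179, -0.008], [0.179, -0.984, 0.004], [-0.008, -0.005, -1.0]]
force: [0.0, 0.6, 0.5]
finger_gap: -0.2
```

play_rows(deltas=[0, 0, 0, 0, 0, 0, 255, 0, 0, 3, 0, 0, 0, 255, 0, 0, 6, 0, 0, 0, 255, 0, 0, 9, 0, 0, 0, 255, 0, 0, 12, 0, 0, 0, 255])

```text
time: 11.8
position: [497.5, -184.9, 87.1]
tcp_rot: [[0.984, 0.179, 0.001], [0.179, -0.984, -0.0], [0.001, 0.001, -1.0]]
force: [0.0, -0.3, 0.6]
finger_gap: 0.1
```

play_rows(deltas=[0, 1, 2, 0, 0, 0, 255, 0, 1, 4, 0, 0, 0, 255, 0, 1, 6, 0, 0, 0, 255, 0, 1, 6, 0, 0, 0, 255])

```text
time: 12.2
position: [497.4, -185.7, 80.5]
tcp_rot: [[0.984, 0.179, -0.0], [0.179, -0.984, 0.0], [-0.0, -0.0, -1.0]]
force: [0.1, -0.2, -0.8]
finger_gap: 0.1
```

play_rows(deltas=[0, 0, 1, 0, 0, 0, 255, 0, 0, 2, 0, 0, 0, 255, 0, 0, 2, 0, 0, 0, 255])

```text
time: 12.5
position: [497.5, -185.7, 78.7]
tcp_rot: [[0.984, 0.179, -0.0], [0.179, -0.984, 0.0], [-0.0, -0.0, -1.0]]
force: [0.2, 0.2, 0.6]
finger_gap: 0.2
```

play_rows(deltas=[0, 0, 1, 0, 0, 0, 255, 0, 0, 2, 0, 0, 0, 255, 0, 0, 2, 0, 0, 0, 255])

```text
time: 12.8
position: [497.5, -185.7, 76.6]
tcp_rot: [[0.984, 0.179, -0.0], [0.179, -0.984, 0.0], [-0.0, -0.0, -1.0]]
force: [-0.0, 0.3, 0.1]
finger_gap: -0.1
```

play_rows(deltas=[0, 0, 1, 0, 0, 0, 255, 0, 0, 1.5, 0, 0, 0, 255, 0, 0, 1.5, 0, 0, 0, 255])

```text
time: 13.1
position: [497.5, -185.8, 75.4]
tcp_rot: [[0.984, 0.179, 0.0], [0.179, -0.984, -0.0], [0.0, 0.0, -1.0]]
force: [-1.0, 0.7, 3.1]
finger_gap: -0.1
```

play_rows(deltas=[0, 0, 1, 0, 0, 0, 255, 0, 0, 1.5, 0, 0, 0, 255, 0, 0, 1.5, 0, 0, 0, 255])

```text
time: 13.4
position: [497.6, -185.9, 74.5]
tcp_rot: [[0.984, 0.179, 0.0], [0.179, -0.984, -0.0], [0.0, 0.001, -1.0]]
force: [-5.6, 0.8, 11.8]
finger_gap: -0.1
```

Contact came at TCP z ≈ 75.5, where a level knob's top should be (76). The force then rose to 12 N with almost no movement, so the handle is at its end stop. I'll back off and check.

play_rows(deltas=[0, 0, -10, 0, 0, 0, 255, 0, 0, -50, 0, 0, 0, 255, -30, 0, -95, 0, 0, 0, 255, -70, 0, -125, 0, 0, 0, 255, -110, 0, -150, 0, 0, 0, 255])

```text
time: 13.9
position: [389.1, -205.2, 225.0]
tcp_rot: [[0.984, 0.18, 0.001], [0.18, -0.984, -0.001], [0.001, 0.001, -1.0]]
force: [0.1, -0.9, 0.6]
finger_gap: -0.2
```

play_rows(deltas=[-20, 0, -20, 0, 0, 0, 255, -20, 0, -20, 0, 0, 0, 255, -20, 0, -20, 0, 0, 0, 255])

```text
time: 14.2
position: [370.6, -208.9, 243.4]
tcp_rot: [[0.984, 0.178, 0.001], [0.178, -0.984, -0.0], [0.001, 0.001, -1.0]]
force: [-0.2, -0.6, -0.4]
finger_gap: 0.1
```

```bash
python3 - <<'E'
from h import *
s=manip.get_state(); print(s["time"],s["position"],s["force"],s["dq"].round(3))
for n in ["scene","wrist"]:
    im=imaging.get_image(n)
    c=cv2.resize(im[0:200,0:400],None,fx=2,fy=2) if n=="wrist" else cv2.resize(im[170:290,230:390],None,fx=5,fy=5,interpolation=cv2.INTER_CUBIC)
    cv2.imwrite(f"pics/{n}9.png",c[:,:,::-1])
E
```

```text
14.2 [ 370.61027742 -208.88617558  243.41799347] [-0.20540554 -0.59902919 -0.39569952] [ 0.018  0.039  0.004  0.    -0.005  0.003]
```

View pics/scene9.png

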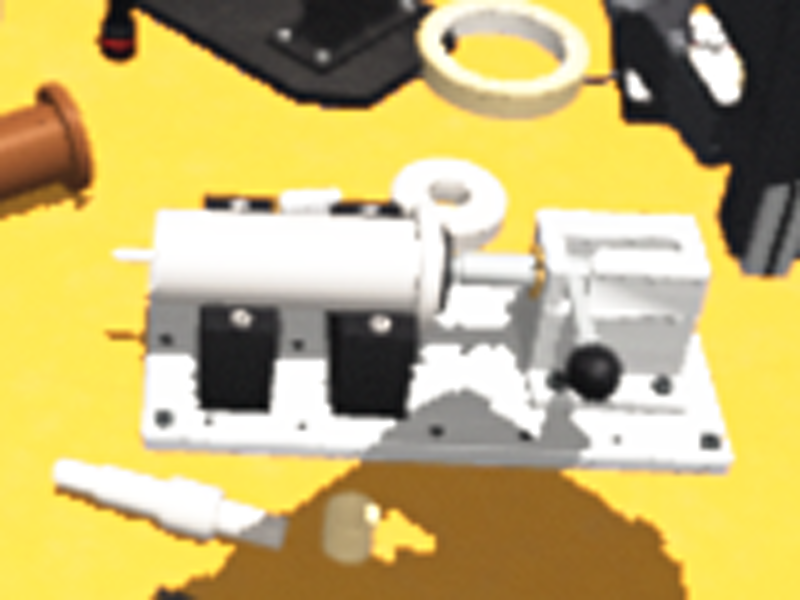

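View pics/wrist9.png

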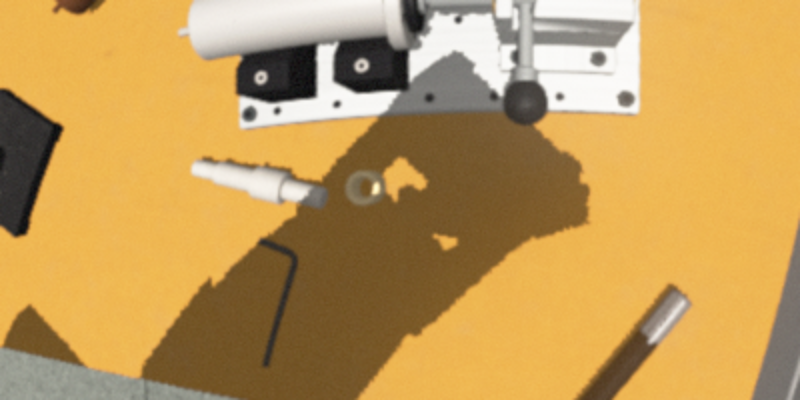

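The knob is at scene pixel (348.8, 244.4); the prediction for a level handle was (348.8, 245.1). The flange is against the vee block with the nose on it, and the small parts haven't moved. I'm handing the job in.

```bash
python3 -c "
from station import manip
print(manip.finish_job(), manip.get_state()['time'])"
```

```text
the job is handed in; nothing more can be done
the job is handed in; nothing more can be done
```

The sleeve is clamped and the job is handed in. I finished at about 14 s of the 51 s allowed.

**What I did:** I held the ball knob between the fingers and pushed it about 40 mm along the slot. The nose carried the sleeve until its flange sat against the vee block, with the push force rising to about 10 N. I then swung the knob round its arc to level, let go, and pressed it down from above with shut fingers.

**Last checks:**
- **Handle:** Just after I let go, the scene picture suggested about 83–85°, short of the end of the swing, which is why I pressed it down. Contact came at about 75.5 mm (the knob's top should be at 76 mm when level). The force then rose to 12 N in about 1 mm more, so the handle is at its stop.
- **Final picture:** The knob is less than 1 px from where a level handle should appear. The nose is on the flange and the flange is at the vee block.
- **Small parts and arm:** The ring gauge, gauge block, shaft and bushing look unmoved. The arm stands clear and touches nothing.

**Not measured:** I only judged from the pictures that the clamp keeps pressing on the sleeve; I did not measure that force. The grip on the knob read 22.6 mm instead of 25 mm, but the knob followed the fingers throughout.

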